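# Put the loose tools back into their cut-outs in the foam-lined drawer tray

## Task

Put the four loose hand tools (pliers, screwdriver, large and small spanner) back into the foam-lined drawer tray, each into the cut-out made for it, the way round the cut-out shows and lying right down on its floor. The smaller spanner must not go in the larger one's place. Leave the sanding block and the roll of black tape where they lie.

Things in the scene. Friction and masses are not known exactly. Their poses are not given: they have to be found in the camera images.
- pliers: Combination pliers, red grips, 59x168x12 mm, lying on the bench. Jaws point along its -y, 24 mm wide; pivot (25 mm wide, y -45 to -15) is the place to grip across x; splayed grips y > 0, to 59 mm wide. Origin: on its underside, mid-length; lies flat, z up.
- screwdriver: Cross-head screwdriver, blue handle, 178 mm long. Handle 28 mm thick from y 6 to 86, blade 6 mm thick from y 6 to -89, blade axis at z 14. Lies level on its handle; grip the handle across x near y 22. Origin: under the axis at bench height, mid-length.
- spanner_large: The longer steel combination spanner, 29x170x6 mm. Open jaw at -y (29 mm wide), ring at +y (20 mm wide), shank 12 mm wide from y -31 to 54; grip the shank across x near y -20. Origin: on its underside, mid-length; lies flat, z up.
- spanner_small: The shorter steel combination spanner, 24x140x5 mm. Open jaw at -y (24 mm wide), ring at +y (16 mm wide), shank 10 mm wide from y -23 to 46; grip the shank across x near y -12. Origin: on its underside, mid-length; lies flat, z up.
- insert_pliers: Foam block 80x204x30 mm, fixed: short 36 mm wide jaw pocket at -y, long 70 mm wide pocket for the grips at +y (8 mm foam tongue between them from y 82), floor z 18. Home: pliers' origin at (0, 29, 18), axes parallel. All mm. Origin: underside, centre of a 44 mm wide finger trough (floor z 8) that crosses the block along x.
- insert_screwdriver: Foam block 80x204x30 mm, fixed: 38 mm wide handle pocket at -y (floor z 12), 18 mm wide blade slot at +y (floor z 22). Home: screwdriver's origin at (0, 22, 12), turned half round: its handle (+y) towards the block's -y. All mm. Origin: underside, centre of a 44 mm wide finger trough (floor z 8) that crosses the block along x.
- insert_spanner_large: Foam block 80x204x30 mm, fixed: 40 mm wide jaw pocket at -y to y -73, 24 mm slot and 30 mm ring pocket at +y to y 113, floor z 21. Home: large spanner's origin at (0, 20, 21), axes parallel. All mm. Origin: underside, centre of a 44 mm wide finger trough (floor z 8) that crosses the block along x.
- insert_spanner_small: Foam block 80x204x30 mm, fixed: 35 mm wide jaw pocket at -y to y -66, 22 mm slot and 27 mm ring pocket at +y to y 90, floor z 21. Home: small spanner's origin at (0, 12, 21), axes parallel. All mm. Origin: underside, centre of a 44 mm wide finger trough (floor z 8) that crosses the block along x.
- sanding_block: Loose sanding block, 65x105x36 mm, beside the tray; to be left alone. Origin: centre of its underside.
- tape_roll: Loose roll of black electrical tape, 57 mm across, 19 mm high, lying flat; to be left alone. Origin: centre of its underside.

How it is judged:
At the end, for the whole second after the job is handed in: Each tool lies at rest in its own insert: parallel to it within 0.08 rad and the right way round, its origin within 10 mm across (screwdriver 12 mm, as it may roll) and 11 mm along of its home position, and no more than 3 mm (screwdriver 6 mm) above the pocket's floor (x of pliers in the frame of insert_pliers between -0.01 and 0.01 m and y of insert_pliers in the frame of pliers between -0.04 and -0.018 m and z of pliers in the frame of insert_pliers below 0.021 m and angle between the y axis of pliers and the y axis of insert_pliers, either way round below 0.08 rad and linear speed of each of pliers, screwdriver, spanner_large, spanner_small below 0.02 m/s and x of screwdriver in the frame of insert_screwdriver between -0.012 and 0.012 m and y of insert_screwdriver in the frame of screwdriver between 0.011 and 0.033 m and z of screwdriver in the frame of insert_screwdriver below 0.018 m and angle between the y axis of screwdriver and the y axis of insert_screwdriver, either way round below 0.08 rad and x of spanner_large in the frame of insert_spanner_large between -0.01 and 0.01 m and y of insert_spanner_large in the frame of spanner_large between -0.031 and -0.009 m and z of spanner_large in the frame of insert_spanner_large below 0.024 m and angle between the y axis of spanner_large and the y axis of insert_spanner_large, either way round below 0.08 rad and x of spanner_small in the frame of insert_spanner_small between -0.01 and 0.01 m and y of insert_spanner_small in the frame of spanner_small between -0.023 and -0.001 m and z of spanner_small in the frame of insert_spanner_small below 0.024 m and angle between the y axis of spanner_small and the y axis of insert_spanner_small, either way round below 0.08 rad); the robot touches nothing.
It fails at once if the sanding block is shifted by more than 3 cm (distance of sanding_block from where it was at the start of the episode above 0.03 m).
It fails at once if the roll of tape is shifted by more than 3 cm (distance of tape_roll from where it was at the start of the episode above 0.03 m).
It also fails if it takes over 96 s, if anything falls off the work surface, if the arm or the gripper's body presses on something with over 40 N, if the wrist force passes 120 N, or if a joint passes its speed limit or range.

## Robot

A 6-joint arm with a two-finger parallel gripper is mounted at the origin on a cart in front of the work surface, level with it; the furniture and walls round the work are solid. World frame = base frame: x ahead of the robot, y to its left, z up, the work surface at z = 0. Lengths are in m, angles in rad, forces in N, time in s.
With the tool pointing down it reaches from about 0.25 to 0.775 m from the base axis. Payload 4 kg.
Tool frame: the origin (TCP) lies midway between the tips of the shut fingers; the grasp point (between the pads) lies 19 mm behind it; z points along the fingers, y is the direction in which the jaws open and shut (so a half turn about z gives the same grasp; the last joint's range is limited). The gripper opens to 94 mm and grips with 3 to 60 N. Pads are 16 mm wide; open, the fingers measure 119 mm over their backs; the gripper's body (75 mm by 177 mm) begins 78 mm behind the grasp point.
Start: joints at [1.056, 0.087, 1.371, -0, 1.684, -0.103], TCP at [0.22, 0.504, 0.206] pointing down, gripper open.
Joint ranges: [-3.1, 3.1], [-0.76, 2.03], [0.27, 2.55], [-1.08, 4.22], [0.17, 2.65], [-2.57, 2.57]. Speed limits (rad/s): [2.79, 2.79, 3.14, 3.14, 3.14, 3.14].

## Interface

Orientations are given as [roll, pitch, yaw] about the fixed x, y, z axes, in that order (R = Rz(yaw) Ry(pitch) Rx(roll)).
In Python, from bench import robot, cams gives the robot as it stands.
- The arm moves only by the tool step_arm, never from a script. Its argument "plan" is a list that holds one entry, the list of rows, each a list of 5 numbers: the shift along the world's x, y, z in mm, then the turn about the world's z in rad, then the opening in per cent of the stroke, from 0 (shut) to 100 (fully open). In form: [[[tx, ty, tz, turn, fingers], ...]]. A call has 1 to 8 rows; each row is the pose to reach, as a shift and turn from the pose commanded when the call began; what a row does not reach only later rows make up. A row lasts 1/12 s, in which the tool goes at most 41.7 mm and 7.16 degrees, less where a joint would pass 70% of its speed; a pose out of reach is approached as far as the arm can. A call with a gripper value outside its range is refused whole. The fingers move at their own pace and stop on an object; the grip force is fixed at half the most. Time passes only in rows, so rows that repeat a pose let the fingers close. It gives the time, the measured TCP pose, the force and the opening at its end, in the units of the state.
- robot.get_obs(): the state, without advancing time (a new reading comes with each control period).
- cams.snapshot(name): name is "side" or "top" or "wrist"; returns a dict with "frame" (384x512x3 uint8, red, green, blue), "camera_matrix" (3x3 intrinsics, pixels), "origin" and "attitude" of the camera in the world; the wrist camera has in their place "T_tool_cam" (4x4, takes a point from camera to tool coordinates, whose origin is the TCP and whose axes are the flange's). Camera axes: x right, y down, z forward; pixel columns grow to the right and rows downward; lengths in m; the calibration is good to about 2 mm. A picture is of the moment at which its call begins: read the wrist's pose just before it. There is no depth.
- robot.close_job(): hands the job in, once; it reports no verdict.
The state is a dict: "time": time; "joint_positions": joint angles; "qvel": joint speeds; "joint_torque": joint torques, N m; "tool_pos": TCP position; "ee_rot": TCP orientation; "wrist_force": force on the tool from outside, world axes, zero at the start; "wrist_torque": the same for the moment, N m; "width": finger opening in m.
Only numpy, scipy, OpenCV 4.12 (cv2) and the standard library are available. Lean on these libraries where they do the work, as an engineer would, in place of code of your own. Each camera call takes 0.05 s, during which the arm holds its last target. There are 200 camera calls.

## Working session

There is one attempt and no reset: what is moved stays moved. The work goes in short steps, Python scripts to look and compute and a tool call to move; the robot and the scene stay as the last step left them, time stands still between calls to the robot, and variables do not carry over. Pictures are saved under pics/ and viewed, about 12 in all and at most 16, crops included, and the job is handed in when it is done.

Besides the shell and the picture viewer there is one more tool, called by a JSON object that holds its "op" and its "data", one argument or row to a line. step_arm: Moves the arm, as the interface text tells. Its arguments: {"type":"object","properties":{"plan":{"type":"array"}},"required":["plan"]}

```bash
ls; mkdir -p pics
python3 - <<'E'
from bench import robot,cams
import cv2
print(robot.get_obs())
for n in ["top","side"]:
    s=cams.snapshot(n); cv2.imwrite(f"pics/{n}0.png",s["frame"][:,:,::-1]); print(n,s["camera_matrix"],s["origin"],s["attitude"])
E
```

```text
pics
{'time': 0.0, 'joint_positions': array([ 1.05585308e+00,  8.79193080e-02,  1.37219783e+00,  1.67203287e-06,
        1.68360135e+00, -1.03075399e-01]), 'qvel': array([-2.42099283e-04,  6.25323683e-04,  9.40201606e-05,  1.24198965e-03,
        1.35376912e-03, -1.69910898e-03]), 'joint_torque': array([ 7.83200721e-04, -3.40175307e+01, -3.02430367e+01,  7.17379502e-02,
        3.31508426e-02, -1.59684328e-04]), 'tool_pos': array([0.21990435, 0.50354357, 0.20435231]), 'ee_rot': array([-3.13947827e+00, -2.20386131e-04,  2.72972476e+00]), 'wrist_force': array([0.13713038, 0.56694448, 0.69578543]), 'wrist_torque': array([ 0.04843902, -0.03268766, -0.01899361]), 'width': 0.09394165053301673}
top [[467.79494274   0.         261.48536612]
 [  0.         467.79494274 196.03491601]
 [  0.           0.           1.        ]] [ 0.42845805 -0.23354493  1.10911407] [-3.02194162e+00 -2.26378146e-04 -1.58992897e+00]
side [[347.62465008   0.         256.46814098]
 [  0.         347.62465008 190.80511923]
 [  0.           0.           1.        ]] [ 0.48166791 -0.93413739  0.45350305] [-2.09719268 -0.01009608 -0.06483325]
```

View pics/top0.png

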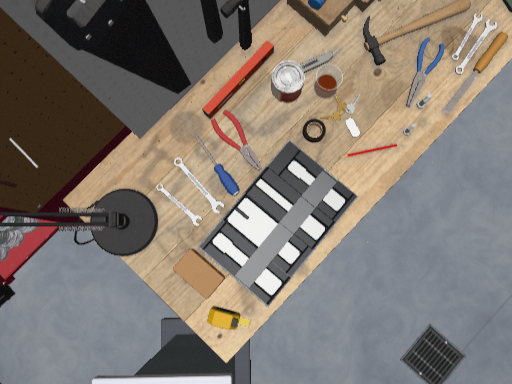

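View pics/side0.png

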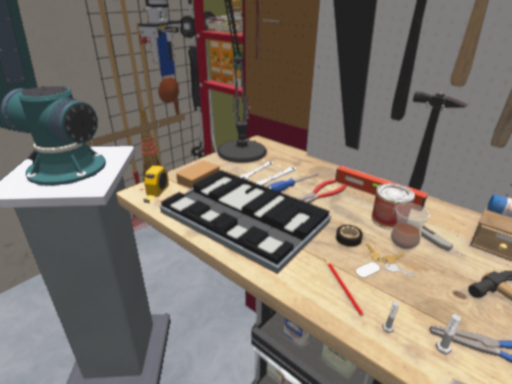

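The top view shows the tools at about (240,140), (222,175), (200,185) and (180,205). The tray is at about (280,222), the sanding block at (199,273) and the tape at (314,130). Next I'll enlarge the tools and tray.

```bash
cat > h.py <<'E'
import numpy as np, cv2
from scipy.spatial.transform import Rotation as R
from bench import robot, cams
def cam(s,obs=None):
    K=s["camera_matrix"]
    if "origin" in s: return K,R.from_euler('xyz',s["attitude"]).as_matrix(),np.array(s["origin"])
    Rt=R.from_euler('xyz',obs["ee_rot"]).as_matrix(); T=s["T_tool_cam"]
    return K,Rt@T[:3,:3],Rt@T[:3,3]+obs["tool_pos"]
def ray(c,uv,z):
    K,Rm,o=c; uv=np.atleast_2d(np.float64(uv))
    d=(Rm@np.linalg.inv(K)@np.c_[uv,np.ones(len(uv))].T).T
    return (o+d*((z-o[2])/d[:,2])[:,None])[:,:2]
def proj(c,P):
    K,Rm,o=c; p=(K@Rm.T@(np.atleast_2d(P)-o).T).T
    return p[:,:2]/p[:,2:]
def pic(name,fn):
    obs=robot.get_obs(); s=cams.snapshot(name); cv2.imwrite(fn,s["frame"][:,:,::-1]); return s,cam(s,obs)
E
python3 - <<'E'
from h import *
s,c=pic("top","pics/top1.png")
f=s["frame"][95:325,140:370,::-1]
cv2.imwrite("pics/crop1.png",cv2.resize(f,None,fx=2.6,fy=2.6,interpolation=cv2.INTER_CUBIC))
for p in [(250,160),(237,193),(219,209),(200,222),(232,112),(178,160),(157,186)]: print(p,ray(c,p,0.005))
for p in [(291,142),(355,195),(269,303),(202,247)]: print(p,ray(c,p,0.03))
print(proj(c,[[0,0,0],[.3,0,0],[.3,.3,0]]))
E
```

```text
(250, 160) [[ 0.64876885 -0.21044687]]
(237, 193) [[ 0.56955526 -0.1782316 ]]
(219, 209) [[ 0.5321607  -0.13510005]]
(200, 222) [[ 0.50220053 -0.08998663]]
(232, 112) [[ 0.76815143 -0.16864157]]
(178, 160) [[ 0.65206611 -0.03772453]]
(157, 186) [[0.59001249 0.01217658]]
(291, 142) [[ 0.68504705 -0.3082535 ]]
(355, 195) [[ 0.55643648 -0.45361956]]
(269, 303) [[ 0.31426804 -0.24859994]]
(202, 247) [[ 0.44307344 -0.09762516]]
[[160.94469688 446.60500351]
 [161.78749491 309.97467948]
 [ 32.34003489 312.50819346]]
```

View pics/crop1.png

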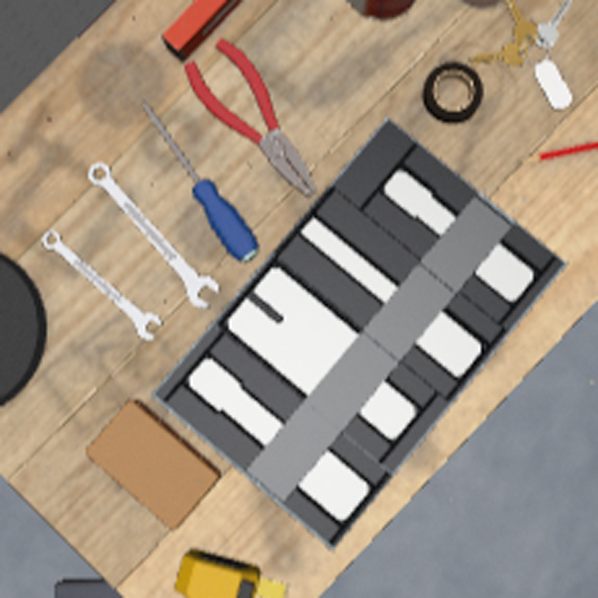

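The crop shows four inserts. All their -y ends (jaw and handle pockets) point to the lower right, the same way as the tools' jaws and handle. The longer spanner pocket is at lower left and the shorter one at top right. Now I'll measure the floors, the tools and the lamp in world coordinates.

Run:
```python
from h import *
s,c=pic("top","pics/top2.png")
f=s["frame"]; hsv=cv2.cvtColor(f,cv2.COLOR_RGB2HSV)
print("lamp base",ray(c,(127,222),0.02),ray(c,(118,220),0.05),"edge",ray(c,(158,222),0.02))
tray=np.zeros(f.shape[:2],np.uint8); cv2.fillConvexPoly(tray,np.int32([(291,142),(355,195),(269,303),(202,247)]),1)
def comps(m,z,mn):
    n,l,st,ce=cv2.connectedComponentsWithStats(m.astype(np.uint8))
    for i in range(1,n):
        if st[i,4]<mn: continue
        v,u=np.nonzero(l==i); w=ray(c,np.c_[u,v],z)
        r=cv2.minAreaRect(np.float32(w*1000)); b=cv2.boxPoints(r)
        a=b[1]-b[0] if np.linalg.norm(b[1]-b[0])>np.linalg.norm(b[2]-b[1]) else b[2]-b[1]
        print(ce[i].round(0),st[i,4],"c",np.round(r[0]),"size",np.round(r[1]),"ang",round(float(np.arctan2(a[1],a[0])%np.pi),3))
print("white"); comps((tray>0)&(hsv[...,2]>190)&(hsv[...,1]<40),.02,20)
print("gray band"); comps((tray>0)&(hsv[...,2]>85)&(hsv[...,2]<150)&(hsv[...,1]<60),.008,100)
roi=np.zeros_like(tray); cv2.fillConvexPoly(roi,np.int32([(225,105),(275,165),(205,228),(150,195)]),1)
h=hsv[...,0].astype(int)
print("red"); comps((roi>0)&(hsv[...,1]>130)&((h<6)|(h>172)),.006,20)
print("blue"); comps((roi>0)&(hsv[...,1]>110)&(h>95)&(h<130),.014,20)
print("steel"); comps((roi>0)&(hsv[...,1]<45)&(hsv[...,2]>110),.005,20)
```

```text
lamp base [[0.50444917 0.07806265]] [[0.50728286 0.08993927]] edge [[0.50306886 0.00587251]]
white
[300. 172.] 268 c [ 613. -330.] size [67. 25.] ang 0.845
[274. 195.] 307 c [ 562. -265.] size [99. 17.] ang 0.851
[334. 200.] 255 c [ 547. -406.] size [43. 33.] ang 0.845
[252. 222.] 1195 c [ 500. -212.] size [98. 69.] ang 0.855
[313. 227.] 328 c [ 484. -354.] size [50. 36.] ang 0.851
[229. 249.] 453 c [ 437. -161.] size [91. 30.] ang 0.851
[289. 253.] 260 c [ 426. -297.] size [40. 35.] ang 0.859
[268. 282.] 384 c [ 361. -248.] size [51. 40.] ang 0.851
gray band
[297. 206.] 2156 c [ 552. -334.] size [194. 184.] ang 0.669
[239. 241.] 370 c [ 457. -179.] size [94. 30.] ang 0.855
[223. 260.] 346 c [ 417. -144.] size [94. 25.] ang 0.866
[285. 265.] 463 c [ 411. -294.] size [ 60. 104.] ang 2.442
[259. 292.] 117 c [ 338. -226.] size [52. 16.] ang 0.712
red
[236. 125.] 189 c [ 733. -179.] size [97. 18.] ang 0.548
[223. 135.] 186 c [ 711. -149.] size [96. 18.] ang 0.719
blue
[226. 180.] 310 c [ 603. -152.] size [78. 26.] ang 0.601
steel
[206. 151.] 80 c [ 673. -106.] size [80.  6.] ang 0.593
[250. 156.] 237 c [ 655. -212.] size [69. 24.] ang 0.594
[201. 188.] 387 c [587. -87.] size [160.  28.] ang 0.734
[179. 204.] 268 c [547. -39.] size [134.  20.] ang 0.867
```

{"op": "step_arm", "data": {
  "plan": [
    [[-20,-42,0,-0.12,100],[-35,-84,0,-0.24,100],[-50,-126,0,-0.36,100],[-60,-168,0,-0.48,100],[-70,-210,0,-0.6,100],[-70,-250,0,-0.7,100],[-70,-254,0,-0.8,100],[-70,-254,0,-0.9,100]]
  ]
}}

```text
time: 0.87
tool_pos: [0.1497, 0.2476, 0.2058]
ee_rot: [3.139, -0.001, 1.822]
wrist_force: [-0.1, 1.2, -0.8]
width: 0.0941
```

{"op": "step_arm", "data": {
  "plan": [
    [[10,-40,10,-0.12,50],[25,-79,20,-0.24,50],[40,-118,30,-0.36,50],[58,-156,40,-0.48,50],[76,-194,50,-0.6,50],[94,-232,50,-0.72,50],[112,-270,50,-0.84,50],[125,-308,50,-0.96,50]]
  ]
}}

```text
time: 1.53
tool_pos: [0.2703, -0.0465, 0.256]
ee_rot: [3.139, -0.001, 0.866]
wrist_force: [1.6, 0.7, 0.4]
width: 0.0475
```

{"op": "step_arm", "data": {
  "plan": [
    [[30,-28,0,-0.1,50],[68,-44,0,-0.12,50],[108,-56,0,-0.12,50],[148,-66,0,-0.12,50],[188,-76,0,-0.12,50],[228,-84,0,-0.12,50],[268,-92,0,-0.12,50],[300,-92,0,-0.12,50]]
  ]
}}

```text
time: 2.2
tool_pos: [0.5722, -0.1375, 0.2539]
ee_rot: [-3.141, 0.001, 0.752]
wrist_force: [0.0, 0.5, -0.1]
width: 0.0471
```

Run:
```python
from h import *
s,c=pic("wrist","pics/w0.png")
o=robot.get_obs(); print(o["tool_pos"],o["ee_rot"],o["joint_positions"],c[2],c[0][0,0])
for p in [(0,0),(511,0),(511,383),(0,383),(256,192)]: print(p,ray(c,p,0))
```

```text
[ 0.57634511 -0.13670547  0.25070449] [-3.13913362e+00 -4.56627847e-04  7.53625863e-01] [-3.29514876e-01  1.80181254e-01  1.17805212e+00  1.59208837e-03
  1.78531746e+00  4.87992426e-01] [ 0.62768444 -0.08585175  0.43341878] 290.9146847107039
(0, 0) [[0.50697719 0.25628375]]
(511, 0) [[ 0.96256335 -0.23110828]]
(511, 383) [[ 0.60279873 -0.76753591]]
(0, 383) [[-0.05204047 -0.06787384]]
(256, 192) [[ 0.54627111 -0.16524846]]
```

View pics/w0.png

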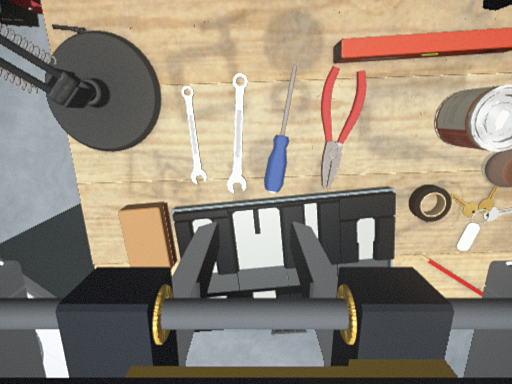

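The wrist view shows the small spanner at (194,135), the large spanner at (238,133), the screwdriver at (282,130) and the pliers at (340,130), all clear of the tray. The fingers don't cover any of them. Next I'll measure them from this picture.

```bash
cat > tools.py <<'E'
from h import *
def measure(f,c):
    hsv=cv2.cvtColor(f,cv2.COLOR_RGB2HSV); H,S,V=[hsv[...,i].astype(int) for i in range(3)]
    def pts(m,box,z):
        u0,v0,u1,v1=box; v,u=np.nonzero(m[v0:v1,u0:u1]); return ray(c,np.c_[u+u0,v+v0],z)*1000
    def axis(w,a0):
        m=w.mean(0); d=np.linalg.svd(w-m,full_matrices=False)[2][0]
        if d@[np.cos(a0),np.sin(a0)]<0: d=-d
        t=(w-m)@d; n=np.array([d[1],-d[0]]); s=(w-m)@n
        return m,d,t,n,s
    steel=(S<60)&(V>135)
    for name,box,z,L,g in [("small",(175,80,212,188),.004,140,-12),("large",(222,68,255,196),.005,170,-20)]:
        m,d,t,n,s=axis(pts(steel,box,z),.8)
        lo,hi=np.percentile(t,.3),np.percentile(t,99.7)
        # shank axis: middle part only
        k=(t>lo+.3*(hi-lo))&(t<hi-.25*(hi-lo)); p=np.polyfit(t[k],s[k],1)
        ang=np.arctan2(d[1],d[0])-np.arctan(p[0]); gt=(lo+hi)/2+g
        print(name,"len",hi-lo,"shank w",np.ptp(s[k]),"ang",ang,"grip",(m+d*gt+n*np.polyval(p,gt)).round(1))
    b=pts((S>100)&(H>95)&(H<130),(255,120,300,200),.014); m,d,t,n,s=axis(b,.6)
    bl=pts((S<60)&(V>120)&(V<250),(275,65,300,130),.014)
    lo,hi=np.percentile(t,.5),np.percentile(t,99.5)
    print("driver handle len",hi-lo,"w",np.ptp(s),"ang",np.arctan2(d[1],d[0]),"grip",(m+d*(hi-16)).round(1))
    r=pts((S>120)&((H<8)|(H>170)),(315,64,372,150),.006); j=pts((S<60)&(V>90),(318,140,348,190),.006)
    m,d,t,n,s=axis(np.r_[r,j],.6); lo,hi=np.percentile(t,.3),np.percentile(t,99.7)
    q=(j-m)@n; tj=(j-m)@d; k=(tj>lo+35)&(tj<lo+70)
    mid=lambda x:(x.min()+x.max())/2
    sk=(r-m)@n; tr=(r-m)@d; e=tr>hi-25
    # centreline: jaws/pivot mid vs grip-end mid
    s1,t1,s2,t2=mid(q[k]),tj[k].mean(),mid(sk[e]),tr[e].mean()
    sl=(s2-s1)/(t2-t1); gt=(lo+hi)/2-30
    print("pliers len",hi-lo,"pivot w",np.ptp(q[k]),"grips w",np.ptp(sk),"ang",np.arctan2(d[1],d[0])-np.arctan(sl),"grip",(m+d*gt+n*(s1+sl*(gt-t1))).round(1))
E
python3 - <<'E'
from tools import *
s,c=pic("wrist","pics/w1.png"); print(robot.get_obs()["tool_pos"]); measure(s["frame"],c)
E
```

```text
[ 0.57290151 -0.1362828   0.25096383]
small len 138.56690829401816 shank w 52.78625286524618 ang 0.7685013185465458 grip [538.6 -49.2]
large len 167.08004104739194 shank w 49.290798965671094 ang 0.7430109183998218 grip [ 577.7 -104. ]
driver handle len 79.26203508182141 w 26.60532147399016 ang 0.5920802731000773 grip [ 619.6 -142. ]
pliers len 173.76763538458619 pivot w 46.83630909573479 grips w 58.87572161465012 ang 0.6593824572336534 grip [ 674.1 -202.8]
```

Run:
```python
import re
t=open("tools.py").read()
t=t.replace("u0,v0,u1,v1=box; v,u=np.nonzero(m[v0:v1,u0:u1]);","""u0,v0,u1,v1=box; k,l,st,_=cv2.connectedComponentsWithStats(m[v0:v1,u0:u1].astype(np.uint8))
        a=st[1:,4]; v,u=np.nonzero(np.isin(l,1+np.nonzero(a>.4*a.max())[0]));""")
t=t.replace("steel=(S<60)&(V>135)","steel=(S<TS)&(V>TV)").replace("def measure(f,c):","def measure(f,c,TS=40,TV=150):")
t=t.replace("(S<60)&(V>90)","(S<TS)&(V>90)")
open("tools.py","w").write(t)
from tools import *
s,c=pic("wrist","pics/w2.png"); print(robot.get_obs()["tool_pos"])
for a in [(30,150),(40,150),(40,170)]: print(a); measure(s["frame"],c,*a)
```

```text
[ 0.57087657 -0.13614022  0.25238437]
(30, 150)
small len 138.2167149343744 shank w 10.50459097429583 ang 0.8305432740311968 grip [537.5 -49.2]
large len 166.7415949637334 shank w 12.427777728423244 ang 0.7042064837102658 grip [ 575.5 -100. ]
driver handle len 79.29143681113226 w 26.41275161513972 ang 0.5950533400571206 grip [ 619.6 -142. ]
pliers len 164.63230282192646 pivot w 24.932625670570935 grips w 59.13627225982836 ang 0.6316360125154434 grip [ 668.8 -203.8]
(40, 150)
small len 138.08881748003475 shank w 10.829060729500597 ang 0.8289712989532678 grip [537.5 -49.1]
large len 168.18576601817438 shank w 12.742868971938758 ang 0.703107453881515 grip [ 575.  -100.5]
driver handle len 79.29143681113226 w 26.41275161513972 ang 0.5950533400571206 grip [ 619.6 -142. ]
pliers len 164.7431854796576 pivot w 26.069424528924536 grips w 59.13588600278353 ang 0.6290340421829614 grip [ 668.6 -203.6]
(40, 170)
small len 138.13829570595408 shank w 10.842454489893566 ang 0.8324091556292471 grip [537.4 -49.1]
large len 168.18754927757408 shank w 12.739559574996068 ang 0.7040164410118355 grip [ 575.  -100.5]
driver handle len 79.29143681113226 w 26.41275161513972 ang 0.5950533400571206 grip [ 619.6 -142. ]
pliers len 164.7431854796576 pivot w 26.069424528924536 grips w 59.13588600278353 ang 0.6290340421829614 grip [ 668.6 -203.6]
```

Run:
```python
from tools import *
P=[]
for i in range(8):
    o=robot.get_obs(); s=cams.snapshot("wrist"); P.append(np.r_[o["tool_pos"]*1000,o["ee_rot"][2]*1000])
P=np.array(P); print(P.round(1)); m=P.mean(0); print(m)
o["tool_pos"]=m[:3]/1000; o["ee_rot"]=[np.pi,0,m[3]/1000]
measure(s["frame"],cam(s,o))
hsv=cv2.cvtColor(s["frame"],cv2.COLOR_RGB2HSV); print(hsv[215:235,245:270].mean((0,1)))
```

```text
[[ 570.9 -136.1  252.4  753.9]
 [ 569.8 -136.1  253.9  753.6]
 [ 569.3 -136.   255.1  753.4]
 [ 569.1 -136.1  256.   753.1]
 [ 568.9 -136.1  256.6  753. ]
 [ 568.9 -136.1  256.8  753. ]
 [ 569.  -136.1  256.9  752.9]
 [ 569.1 -136.1  256.9  752.8]]
[ 569.38144662 -136.08302035  255.58272833  753.207858  ]
small len 138.18593976688845 shank w 10.835093718865245 ang 0.8329054733051123 grip [537.4 -49.1]
large len 168.00987360810174 shank w 13.048291130373064 ang 0.7085777623175431 grip [ 574.9 -100.3]
driver handle len 78.80892616273633 w 26.505053878637337 ang 0.5925998332990311 grip [ 619.5 -141.5]
pliers len 164.87821184865226 pivot w 25.486788099568752 grips w 58.735713720123 ang 0.6309148506520764 grip [ 668. -203.]
[ 57.554   5.422 210.302]
```

{"op": "step_arm", "data": {
  "plan": [
    [[6,30,-20,-0.04,50],[6,36,-58,-0.045,50],[6,36,-96,-0.045,50],[6,36,-134,-0.045,50],[6,36,-170,-0.045,50],[6,36,-195,-0.045,50],[6,36,-210,-0.045,50],[6,36,-217,-0.045,50]]
  ]
}}

```text
time: 3.42
tool_pos: [0.5734, -0.0996, 0.0354]
ee_rot: [-3.137, 0.003, 0.708]
wrist_force: [-0.3, 0.2, -0.0]
width: 0.0471
```

{"op": "step_arm", "data": {
  "plan": [
    [[0,0,-12,0,50],[0,0,-22,0,50],[0,0,-30,0,50],[0,0,-35,0,50],[0,0,-37,0,50],[0,0,-37,0,50],[0,0,-37,0,50],[0,0,-37,0,50]]
  ]
}}

```text
time: 4.08
tool_pos: [0.5766, -0.1004, 0.0022]
ee_rot: [3.14, -0.001, 0.708]
wrist_force: [0.1, -0.3, 0.6]
width: 0.0466
```

Run:
```python
from h import *
s,c=pic("wrist","pics/w3.png"); o=robot.get_obs(); print(o["tool_pos"]*1000,o["ee_rot"],o["wrist_force"],o["time"])
```

```text
[ 576.53397783 -100.35262126    2.20970642] [ 3.14028626e+00 -8.31181977e-04  7.08195877e-01] [0.35885098 0.32659824 0.47638445] 4.1333
```

View pics/w3.png

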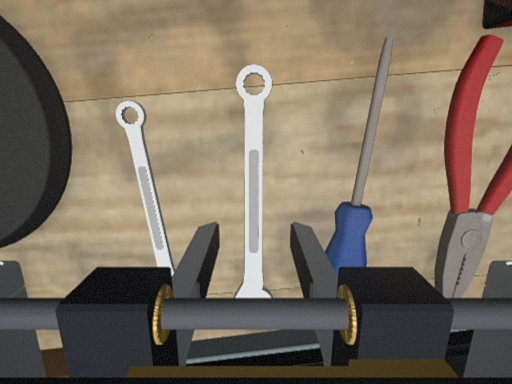

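The fingers straddle the shank at u≈253 and the ring is at (254,82). I'll work out the grip's offset along the tool from that ring position, then close and lift.

Run:
```python
from h import *
o=robot.get_obs(); s=cams.snapshot("wrist"); c=cam(s,o)
for n,uv,z in [("ringL top",(254,65),.006),("ringS top",(130,100),.005),("ringS cen",(130,115),.005)]:
    w=ray(c,uv,z)[0]*1000; print(n,w,"dist from TCP",np.linalg.norm(w-o["tool_pos"][:2]*1000))
```

```text
ringL top [654.7353112  -33.26870152] dist from TCP 103.03252316392994
ringS top [593.95553541   9.13331544] dist from TCP 110.86334382581612
ringS cen [586.99222678   4.39914515] dist from TCP 105.27253933790809
```

{"op": "step_arm", "data": {
  "plan": [
    [[0,0,0,0,0],[0,0,0,0,0],[0,0,0,0,0],[0,0,0,0,0],[0,0,0,0,0],[0,0,0,0,0],[0,0,10,0,0],[0,0,25,0,0]]
  ]
}}

```text
time: 4.85
tool_pos: [0.574, -0.0997, 0.0248]
ee_rot: [-3.137, 0.003, 0.708]
wrist_force: [0.3, 0.2, -1.3]
width: 0.0108
```

{"op": "step_arm", "data": {
  "plan": [
    [[0,0,30,0,0],[-18,-11,55,0.02,0],[-48,-29,65,0.05,0],[-80,-49,65,0.08,0],[-112,-68,65,0.11,0],[-144,-87,65,0.14,0],[-170,-103,65,0.143,0],[-182,-111,65,0.143,0]]
  ]
}}

```text
time: 5.52
tool_pos: [0.3909, -0.2124, 0.0919]
ee_rot: [-3.141, 0.002, 0.849]
wrist_force: [0.3, -0.2, -1.0]
width: 0.0113
```

{"op": "step_arm", "data": {
  "plan": [
    [[0,0,-10,0,0],[0,0,-20,0,0],[0,0,-30,0,0],[0,0,-38,0,0],[0,0,-42,0,0],[0,0,-42,0,0],[0,0,-42,0,0],[0,0,-42,0,0]]
  ]
}}

```text
time: 6.18
tool_pos: [0.3945, -0.2111, 0.0496]
ee_rot: [3.141, -0.0, 0.852]
wrist_force: [0.8, -0.5, -0.0]
width: 0.0112
```

Run:
```python
from h import *
s,c=pic("wrist","pics/w4.png"); o=robot.get_obs(); print(o["tool_pos"]*1000,o["ee_rot"],o["wrist_force"],o["time"],o["width"])
```

```text
[ 394.54748758 -211.25121306   49.86628392] [ 3.14065756e+00 -9.25616316e-05  8.51795528e-01] [ 0.46318128 -0.07787164 -2.05588248] 6.2333 0.010847292920747785
```

View pics/w4.png

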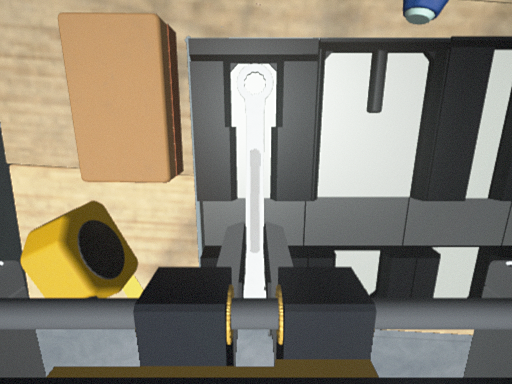

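The spanner hangs over its pocket, with the ring at (254,82), the pocket's end at (254,64) and the slot at u 236–271. I'll check the offsets by ray casting.

Run:
```python
from h import *
o=robot.get_obs(); s=cams.snapshot("wrist"); c=cam(s,o); p=o["tool_pos"][:2]*1000; a=o["ee_rot"][2]
Rm=np.array([[np.sin(a),-np.cos(a)],[np.cos(a),np.sin(a)]])
g=cv2.cvtColor(s["frame"],cv2.COLOR_RGB2GRAY)
print(g[100,215:300:3],g[160,215:300:3],g[55:75,255])
for n,uv,z in [("pocket end",(254,64),.03),("pocket end floor",(254,64),.021),("ringpocket L",(231,100),.021),("ringpocket R",(279,100),.021),("slot L",(236,160),.021),("slot R",(271,160),.021),("trough far",(255,199),.03),("trough near",(340,246),.03),("tray L",(192,150),.03),("pliersdiv",(318,150),.03)]:
    print(n,(Rm@(ray(c,uv,z)[0]*1000-p)).round(1))
```

```text
[115 114 118  65  67 111 253 251 251 253 243 247 247 247 246 246 247 253
 251 250 220  68  71 117 115 111 111 113 103] [100  98 102 101 103  63  62 169 248 247 246 249 210 213 215 219 238 246
 251  59  65 101  99  96  96  94  94  90  92] [ 62  59  56  58  64  62  53  63 165 243 250 246 247 246 247 251 230 149
 213 251]
pocket end [-1.000e-01  1.073e+02]
pocket end floor [-1.000e-01  1.087e+02]
ringpocket L [-15.8  86. ]
ringpocket R [16.9 86. ]
slot L [-13.1  45. ]
slot R [12.1 44.9]
trough far [ 0.5 18.3]
trough near [ 64.  -18.2]
tray L [-42.4  53.1]
pliersdiv [43.5 53.1]
```

Lateral centring is within 1 mm and the lengthwise error is about 2 mm, so I'll lower it and release.

{"op": "step_arm", "data": {
  "plan": [
    [[0,0,-9,0,0],[0,0,-17,0,0],[0,0,-23,0,0],[0,0,-26,0,0],[0,0,-26,0,0],[0,0,-26,0,0],[0,0,-26,0,0],[0,0,-26,0,0]]
  ]
}}

```text
time: 6.95
tool_pos: [0.3934, -0.2109, 0.0238]
ee_rot: [-3.14, 0.0, 0.851]
wrist_force: [-3.0, 1.6, 4.7]
width: 0.011
```

{"op": "step_arm", "data": {
  "plan": [
    [[0,0,0,0,40],[0,0,0,0,40],[0,0,0,0,40],[0,0,0,0,40],[0,0,15,0,40],[0,0,40,0,40],[0,0,70,0,40],[0,0,76,0,40]]
  ]
}}

```text
time: 7.62
tool_pos: [0.3964, -0.2129, 0.1042]
ee_rot: [3.133, -0.001, 0.851]
wrist_force: [1.9, -0.3, 0.7]
width: 0.0378
```

Run:
```python
from h import *
for i in range(3): s,c=pic("wrist","pics/w5.png")
o=robot.get_obs(); print(o["tool_pos"]*1000,o["ee_rot"],o["wrist_force"],o["time"],o["width"])
```

```text
[ 394.14963673 -211.36262179   99.40040598] [ 3.14052712e+00 -6.89744963e-05  8.51130199e-01] [-0.22427919 -0.07241668 -0.55981179] 7.7667 0.037234284490278075
```

View pics/w5.png

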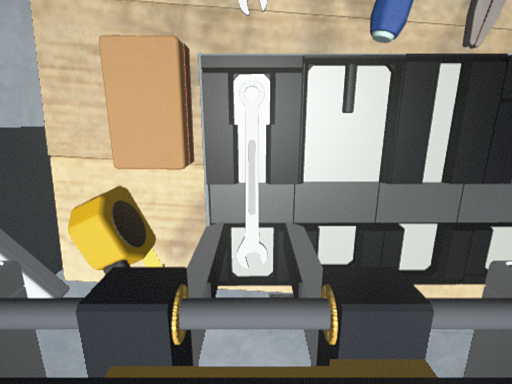

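The large spanner is seated, with its ring at (252,92) and its jaw at (253,255), both inside their pockets. The small spanner is next.

{"op": "step_arm", "data": {
  "plan": [
    [[18,20,0,0,40],[42,47,0,0,40],[67,75,0,0,40],[92,103,0,-0.01,40],[114,128,-10,-0.02,40],[132,148,-20,-0.02,40],[142,159,-32,-0.02,40],[144,161,-48,-0.02,40]]
  ]
}}

```text
time: 8.43
tool_pos: [0.5387, -0.0476, 0.049]
ee_rot: [-3.14, 0.0, 0.834]
wrist_force: [0.2, 0.2, 0.1]
width: 0.0373
```

{"op": "step_arm", "data": {
  "plan": [
    [[0,0,-14,0,40],[0,0,-26,0,40],[0,0,-37,0,40],[0,0,-45,0,40],[0,0,-49,0,40],[0,0,-49,0,40],[0,0,-49,0,40],[0,0,-49,0,40]]
  ]
}}

```text
time: 9.1
tool_pos: [0.5387, -0.0505, 0.0033]
ee_rot: [3.14, -0.001, 0.831]
wrist_force: [0.7, 0.7, 0.5]
width: 0.0376
```

Run:
```python
from h import *
s,c=pic("wrist","pics/w6.png"); o=robot.get_obs(); print(o["tool_pos"]*1000,o["ee_rot"],o["wrist_force"],o["time"],o["width"])
```

```text
[538.67044121 -50.49277397   3.37613426] [ 3.13982087e+00 -1.03952826e-03  8.30810432e-01] [-1.0505498  -0.02443215 -0.53806948] 9.15 0.037728938554559235
```

View pics/w6.png

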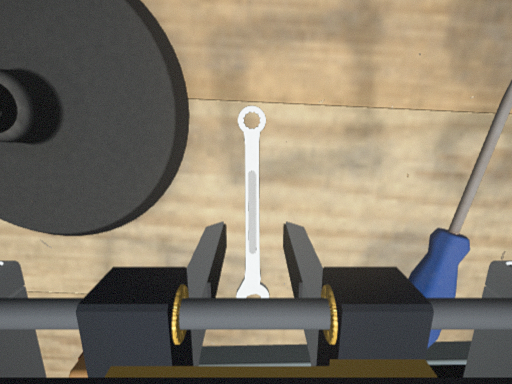

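The small spanner's shank is centred between the fingers at u≈251, with its ring tip at (251,105). I'll close, lift, and work out the grip offset.

Run:
```python
from h import *
o=robot.get_obs(); s=cams.snapshot("wrist"); c=cam(s,o)
w=ray(c,(251,105.5),.005)[0]*1000; print(w,np.linalg.norm(w-o["tool_pos"][:2]*1000),"expect 82")
```

```text
[592.18057414  10.93805101] 81.4682796164086 expect 82
```

{"op": "step_arm", "data": {
  "plan": [
    [[0,0,-1.5,0,40],[0,0,-1.5,0,0],[0,0,-1.5,0,0],[0,0,-1.5,0,0],[0,0,-1.5,0,0],[0,0,-1.5,0,0],[0,0,10,0,0],[0,0,30,0,0]]
  ]
}}

```text
time: 9.87
tool_pos: [0.5356, -0.0497, 0.0305]
ee_rot: [-3.136, 0.003, 0.831]
wrist_force: [0.8, -0.0, -0.1]
width: 0.0088
```

{"op": "step_arm", "data": {
  "plan": [
    [[0,0,35,0,0],[2,-15,65,0,0],[6,-50,70,0,0],[10,-90,70,0,0],[15,-130,70,0.01,0],[20,-170,70,0.02,0],[24,-210,70,0.02,0],[29,-250,70,0.02,0]]
  ]
}}

```text
time: 10.53
tool_pos: [0.5668, -0.3021, 0.1034]
ee_rot: [3.141, -0.0, 0.851]
wrist_force: [1.3, 0.1, -0.8]
width: 0.009
```

{"op": "step_arm", "data": {
  "plan": [
    [[4,-34,0,0,0],[7,-60,0,0,0],[8,-70,-15,0,0],[8.5,-72,-30,0,0],[8.5,-72,-44,0,0],[8.5,-72,-52,0,0],[8.5,-72,-52,0,0],[8.5,-72,-52,0,0]]
  ]
}}

```text
time: 11.2
tool_pos: [0.5752, -0.3709, 0.0497]
ee_rot: [-3.14, -0.0, 0.852]
wrist_force: [0.3, 0.1, -0.4]
width: 0.0084
```

```bash
cat > fit.py <<'E'
from h import *
import sys
def fit(fn):
    for i in range(3): s,c=pic("wrist",fn)
    o=robot.get_obs(); print(o["tool_pos"]*1000,o["ee_rot"],o["wrist_force"],o["time"],o["width"])
    p=o["tool_pos"][:2]*1000; a=o["ee_rot"][2]; Rm=np.array([[np.sin(a),-np.cos(a)],[np.cos(a),np.sin(a)]])
    return s,lambda uv,z:(Rm@(ray(c,uv,z)[0]*1000-p)).round(1)
E
python3 -c "
from fit import *
fit('pics/w7.png')"
```

```text
[ 576.29137949 -372.08260151   52.02078289] [ 3.13905053e+00 -2.61066685e-04  8.51900960e-01] [-0.2063087   0.43576259  0.1389285 ] 11.35 0.008523419133639163
```

View pics/w7.png

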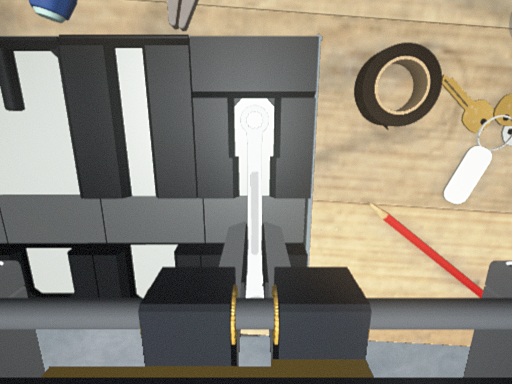

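The small spanner is centred over the shorter pocket, with its ring at (255,119) and the slot at u 238–271. The tape at (398,83) is clear. I'll lower it and release.

{"op": "step_arm", "data": {
  "plan": [
    [[0,0,-9,0,0],[0,0,-18,0,0],[0,0,-25,0,0],[0,0,-28,0,0],[0,0,-28,0,0],[0,0,-28,0,0],[0,0,-28,0,0],[0,0,-28,0,0]]
  ]
}}

```text
time: 12.02
tool_pos: [0.5752, -0.3719, 0.0226]
ee_rot: [-3.141, -0.0, 0.851]
wrist_force: [-2.2, 1.7, 3.7]
width: 0.0086
```

{"op": "step_arm", "data": {
  "plan": [
    [[0,0,0,0,40],[0,0,0,0,40],[0,0,0,0,40],[0,0,0,0,40],[0,0,15,0,40],[0,0,40,0,40],[0,0,75,0,50],[0,0,96,0,50]]
  ]
}}

```text
time: 12.68
tool_pos: [0.5762, -0.3728, 0.1213]
ee_rot: [3.138, -0.0, 0.851]
wrist_force: [0.2, 0.0, 1.0]
width: 0.0459
```

```bash
python3 -c "
from fit import *
for i in range(4): s,F=fit('pics/w8.png')
c=cam(s,robot.get_obs()); print(proj(c,[[.6196,-.1415,.014],[.668,-.203,.01]]))"
```

```text
[ 576.79972709 -373.23555936  121.33376907] [ 3.13556756e+00 -3.64512349e-04  8.51140530e-01] [-0.17205039  0.19378696 -0.15445854] 12.8333 0.04665177004243008
[ 574.4867568  -371.45778355  115.78484875] [-3.13760367e+00  2.67766466e-04  8.51174294e-01] [-0.4741523   0.12918861 -0.41468426] 12.9833 0.04688435448245844
[ 574.54149167 -371.51744747  115.85025101] [-3.13752886e+00  2.73332331e-04  8.51114591e-01] [ 0.70862125 -0.22478718  0.05218247] 13.1333 0.046807228406552756
[ 575.09539111 -371.89484241  117.22036908] [-3.13977529e+00  8.73023130e-05  8.51160765e-01] [-0.67059349  0.54252909  0.10988004] 13.2833 0.04694582688582029
[[110.87694943 -43.83643695]
 [205.73228762 -21.48887107]]
```

View pics/w8.png

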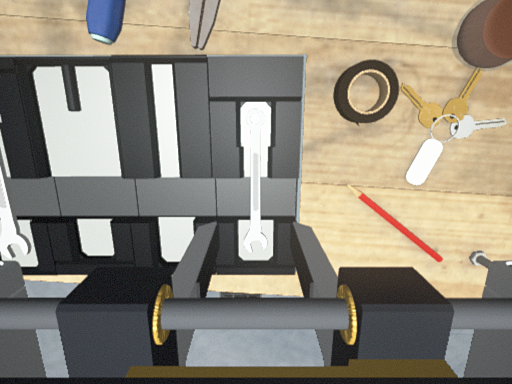

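The small spanner is seated (ring at (255,112), jaw at (256,240)). The screwdriver is next.

{"op": "step_arm", "data": {
  "plan": [
    [[4,22,0,-0.05,50],[12,60,0,-0.1,50],[19,98,0,-0.15,50],[26,136,0,-0.2,50],[34,174,-10,-0.257,50],[40,205,-25,-0.257,50],[43,223,-45,-0.257,50],[44.5,230,-65,-0.257,50]]
  ]
}}

```text
time: 13.95
tool_pos: [0.6208, -0.1386, 0.0535]
ee_rot: [3.141, -0.002, 0.598]
wrist_force: [-0.6, -0.2, 0.6]
width: 0.0473
```

{"op": "step_arm", "data": {
  "plan": [
    [[0,0,-5,0,50],[0,0,-5,0,50],[0,0,-5,0,50],[0,0,-5,0,50]]
  ]
}}

```text
time: 14.28
tool_pos: [0.6208, -0.1437, 0.0501]
ee_rot: [3.139, -0.001, 0.593]
wrist_force: [0.6, -0.3, -0.2]
width: 0.0468
```

Run:
```python
from fit import *
s,F=fit('pics/w9.png')
f=s["frame"]; hsv=cv2.cvtColor(f,cv2.COLOR_RGB2HSV)
m=((hsv[...,1]>100)&(hsv[...,0]>95)&(hsv[...,0]<130)).astype(np.uint8); m[265:]=0
n,l,st,ce=cv2.connectedComponentsWithStats(m); i=1+np.argmax(st[1:,4]); print(st[i])
v0=st[i,1]; u0=np.nonzero(l[v0+2]==i)[0].mean(); print("handle blade-end",F((u0,v0),.014),"expect 0,16")
```

```text
[ 620.75347981 -143.46986752   50.08143687] [ 3.13923290e+00 -1.67918360e-03  5.92800443e-01] [-0.15777111  0.22956138 -0.07188317] 14.4333 0.047214436067145225
[ 235  195   34   70 2009]
handle blade-end [-1.6 16.9] expect 0,16
```

View pics/w9.png

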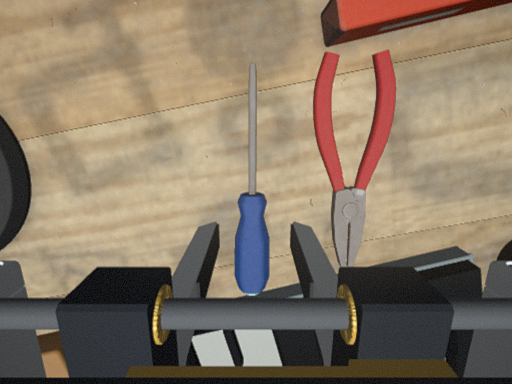

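The screwdriver is vertical in view at u≈252, centred between the fingers, with the handle's neck at (252,195). The grip offset is within 2 mm. I'll lower, close and lift.

{"op": "step_arm", "data": {
  "plan": [
    [[0,0,-12,0,50],[0,0,-24,0,50],[0,0,-35,0,50],[0,0,-43,0,50],[0,0,-46,0,50],[0,0,-46,0,50],[0,0,-46,0,50],[0,0,-46,0,0]]
  ]
}}

```text
time: 15.1
tool_pos: [0.62, -0.1421, 0.0021]
ee_rot: [-3.142, 0.0, 0.594]
wrist_force: [0.2, -0.2, -0.3]
width: 0.0432
```

{"op": "step_arm", "data": {
  "plan": [
    [[0,0,0,0,0],[0,0,0,0,0],[0,0,0,0,0],[0,0,0,0,0],[0,0,12,0,0],[0,0,40,0,0],[0,0,75,0,0],[0,0,95,0,0]]
  ]
}}

```text
time: 15.77
tool_pos: [0.6212, -0.1426, 0.1019]
ee_rot: [3.138, -0.003, 0.594]
wrist_force: [0.8, 1.1, 0.4]
width: 0.0235
```

{"op": "step_arm", "data": {
  "plan": [
    [[-10,-17,0,0.06,0],[-27,-46,0,0.11,0],[-45,-75,0,0.16,0],[-63,-105,0,0.21,0],[-81,-135,0,0.257,0],[-95,-159,-10,0.257,0],[-103,-172,-22,0.257,0],[-105.5,-176.5,-34,0.257,0]]
  ]
}}

```text
time: 16.43
tool_pos: [0.5133, -0.3215, 0.0643]
ee_rot: [3.139, 0.001, 0.848]
wrist_force: [0.3, -0.3, -0.6]
width: 0.0237
```

{"op": "step_arm", "data": {
  "plan": [
    [[0,0,-3,0,0],[0,0,-5,0,0],[0,0,-5,0,0],[0,0,-5,0,0]]
  ]
}}

```text
time: 16.77
tool_pos: [0.5155, -0.3177, 0.059]
ee_rot: [3.141, -0.0, 0.853]
wrist_force: [0.9, 0.8, -1.5]
width: 0.024
```

```bash
python3 -c "
from fit import *
s,F=fit('pics/w10.png')"
```

```text
[ 515.42104259 -318.14071287   59.28309331] [ 3.14006736e+00 -2.08097673e-04  8.52647637e-01] [ 0.88223299 -0.1868347  -0.89223265] 16.9167 0.02363363701365965
```

View pics/w10.png

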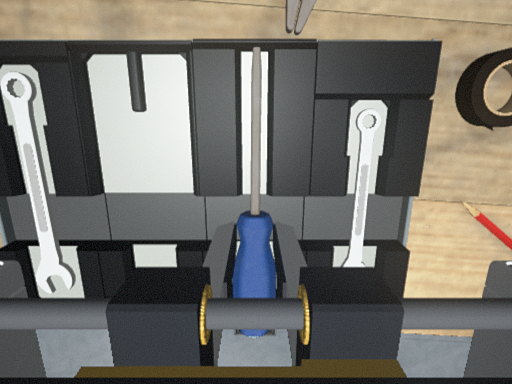

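```bash
python3 -c "
from fit import *
s,F=fit('pics/w10b.png')
for n,uv,z in [('neck',(255,211),.07),('tip',(256,47),.07),('slot far end',(254,52),.022),('slot L',(240,120),.022),('slot R',(269,120),.022),('trough far',(255,194),.03),('trough near',(155,243),.03)]: print(n,F(uv,z))"
```

```text
[ 514.91750046 -318.45157676   58.92863347] [ 3.14067765e+00 -6.50373005e-05  8.51910279e-01] [-0.69791688  0.01742251 -0.67385741] 17.0667 0.023939548677726
neck [ 0.5 19.8]
tip [  0.9 110.9]
slot far end [-1.000e-01  1.178e+02]
slot L [-10.2  72.9]
slot R [10.7 72.9]
trough far [ 0.6 19.8]
trough near [-77.1 -19.7]
```

It is level, with the tip within 1 mm of where it should be, and centred. I'll lower it and release.

{"op": "step_arm", "data": {
  "plan": [
    [[0,0,-12,0,0],[0,0,-24,0,0],[0,0,-34,0,0],[0,0,-41,0,0],[0,0,-43,0,0],[0,0,-43,0,0],[0,0,-43,0,0],[0,0,-43,0,0]]
  ]
}}

```text
time: 17.73
tool_pos: [0.5135, -0.3178, 0.0173]
ee_rot: [-3.139, -0.0, 0.851]
wrist_force: [-5.6, 5.5, 12.7]
width: 0.0239
```

{"op": "step_arm", "data": {
  "plan": [
    [[0,0,-1,0,50],[0,0,-1,0,50],[0,0,-1,0,50],[0,0,-1,0,50],[0,0,15,0,50],[0,0,40,0,50],[0,0,75,0,50],[0,0,100,0,50]]
  ]
}}

```text
time: 18.4
tool_pos: [0.5147, -0.3189, 0.1169]
ee_rot: [3.141, -0.0, 0.851]
wrist_force: [0.4, -0.7, 0.6]
width: 0.047
```

```bash
python3 -c "
from fit import *
for i in range(3): s,F=fit('pics/w11.png')"
```

```text
[ 515.87794293 -319.88495223  118.06678729] [ 3.13572310e+00 -3.77348942e-04  8.51018991e-01] [-0.4736301  -0.1230185  -0.90124409] 18.55 0.04699289920086474
[ 513.42481782 -317.98431491  112.95226984] [-3.13767392e+00  3.54235547e-04  8.51090119e-01] [-0.55536684 -0.10906931 -0.40933613] 18.7 0.047046247235590866
[ 513.50232216 -318.03153569  113.08027062] [-3.13769584e+00  2.95455426e-04  8.51104809e-01] [-0.11086431 -0.46340685  0.11457031] 18.85 0.04718119079399741
```

View pics/w11.png

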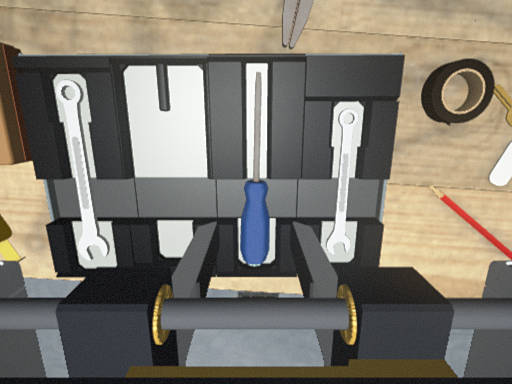

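The screwdriver is seated, with its blade in the slot (256,70–180) and its handle in the pocket. The pliers are next.

{"op": "step_arm", "data": {
  "plan": [
    [[10,7,0,-0.04,50],[34,25,0,-0.1,50],[60,45,0,-0.16,50],[87,65,0,-0.22,50],[113,85,-10,-0.22,50],[137,102,-25,-0.22,50],[150,112,-45,-0.22,50],[154,115,-62,-0.22,50]]
  ]
}}

```text
time: 19.52
tool_pos: [0.67, -0.2007, 0.0508]
ee_rot: [-3.14, -0.0, 0.634]
wrist_force: [-0.3, 0.8, -0.6]
width: 0.0469
```

{"op": "step_arm", "data": {
  "plan": [
    [[0,0,-3,0,50],[0,0,-3,0,50],[0,0,-3,0,50],[0,0,-3,0,50],[0,0,-3,0,50]]
  ]
}}

```text
time: 19.93
tool_pos: [0.6689, -0.2049, 0.0525]
ee_rot: [3.139, -0.002, 0.63]
wrist_force: [1.1, 0.2, -0.0]
width: 0.0472
```

Run:
```python
from fit import *
s,F=fit('pics/w12.png')
f=s["frame"]; hsv=cv2.cvtColor(f,cv2.COLOR_RGB2HSV).astype(int)
m=((hsv[...,1]>120)&((hsv[...,0]<8)|(hsv[...,0]>170))).astype(np.uint8); m[270:]=0
n,l,st,ce=cv2.connectedComponentsWithStats(m)
for i in range(1,n):
    if st[i,4]<200: continue
    v,u=np.nonzero(l==i); P=np.array([F((a,b),.006) for a,b in zip(u[::7],v[::7])]); print(st[i],P.min(0),P.max(0))
st_=((hsv[...,1]<40)&(hsv[...,2]>90))
for v in range(185,270,12):
    k=np.nonzero(st_[v,200:310])[0]+200
    if len(k): print(v,F((k.min(),v),.012),F((k.max(),v),.012))
```

```text
[ 668.72117233 -204.42260254   51.88422135] [ 3.13966146e+00 -1.14398482e-03  6.30354073e-01] [-1.7012777   0.00430849 -0.43883483] 20.0833 0.04704685774439998
[ 210    0  283   53 6713] [-29.3 120.1] [162. 152.]
[ 213   60   35  137 2102] [-30.5  14.2] [ -6.2 114.2]
[ 258   60   34  137 2111] [ 4.2 14.2] [ 28.  114.2]
[438  96  74  90 981] [144.4  22.3] [205.6  89.8]
197 [-11.6  14.2] [ 8.8 14.2]
209 [-12.5   4.3] [10.5  4.3]
221 [-13.5  -5.8] [10.6 -5.8]
233 [-43.6 -16.1] [ 44.9 -16.2]
245 [-44.2 -26.7] [ 45.4 -26.8]
257 [-43.8 -37.5] [ 45.9 -37.6]
269 [ -6.6 -48.6] [  4.4 -48.6]
```

View pics/w12.png

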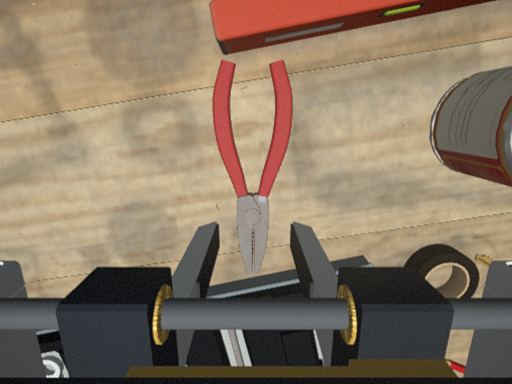

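The pliers are centred: the grip ends are at y=114 from the TCP (114 expected), lateral error is 1 mm, and the fingers are clear of the tray. I'll lower, close and lift.

{"op": "step_arm", "data": {
  "plan": [
    [[0,0,-12,0,50],[0,0,-24,0,50],[0,0,-36,0,50],[0,0,-44,0,50],[0,0,-48,0,50],[0,0,-48,0,50],[0,0,-48,0,50],[0,0,-48,0,0]]
  ]
}}

```text
time: 20.75
tool_pos: [0.6684, -0.2036, 0.0019]
ee_rot: [-3.141, 0.0, 0.631]
wrist_force: [0.0, 0.7, 0.2]
width: 0.0431
```

{"op": "step_arm", "data": {
  "plan": [
    [[0,0,0,0,0],[0,0,0,0,0],[0,0,0,0,0],[0,0,0,0,0],[0,0,12,0,0],[0,0,40,0,0],[0,0,75,0,0],[0,0,95,0,0]]
  ]
}}

```text
time: 21.42
tool_pos: [0.6694, -0.2041, 0.1016]
ee_rot: [3.138, -0.002, 0.631]
wrist_force: [0.3, -0.1, -0.5]
width: 0.0239
```

{"op": "step_arm", "data": {
  "plan": [
    [[-20,-6,0,0.04,0],[-54,-16,0,0.09,0],[-90,-26,0,0.14,0],[-126,-36,0,0.19,0],[-162,-46,0,0.22,0],[-192,-55,-10,0.22,0],[-210,-60,-25,0.22,0],[-216,-62,-40,0.22,0]]
  ]
}}

```text
time: 22.08
tool_pos: [0.4499, -0.2667, 0.0584]
ee_rot: [3.14, 0.001, 0.849]
wrist_force: [0.6, 0.1, -1.4]
width: 0.0241
```

{"op": "step_arm", "data": {
  "plan": [
    [[0,0,-4,0,0],[0,0,-4,0,0],[0,0,-4,0,0],[0,0,-4,0,0],[0,0,-4,0,0]]
  ]
}}

```text
time: 22.5
tool_pos: [0.4539, -0.2659, 0.0546]
ee_rot: [3.139, -0.0, 0.852]
wrist_force: [0.7, -0.1, -2.3]
width: 0.024
```

Run:
```python
from fit import *
s,F=fit('pics/w13.png')
f=s["frame"]; hsv=cv2.cvtColor(f,cv2.COLOR_RGB2HSV).astype(int)
m=((hsv[...,1]>120)&((hsv[...,0]<8)|(hsv[...,0]>170))).astype(np.uint8); m[270:]=0
v,u=np.nonzero(m[:,190:320]); u+=190; P=np.array([F((a,b),.058) for a,b in zip(u[::7],v[::7])]); print("red",P.min(0),P.max(0), u.min(),u.max(),v.min())
w=(hsv[...,1]<40)&(hsv[...,2]>190)
for r in (80,110,140):
    k=np.nonzero(w[r,190:330])[0]+190; print(r,F((k.min(),r),.018),F((k.max(),r),.018))
```

```text
[ 453.248991   -265.71838775   54.0239579 ] [ 3.14041264e+00 -9.85898055e-05  8.51959057e-01] [-0.46548498  0.02916343 -1.29794976] 22.65 0.023909294298556982
red [-29.9  13.2] [ 29.3 114.8] 202 304 42
80 [-18.7  99.7] [35.5 99.7]
110 [-20.6  79.7] [19.3 79.7]
140 [-18.2  58.6] [35.2 58.6]
```

View pics/w13.png

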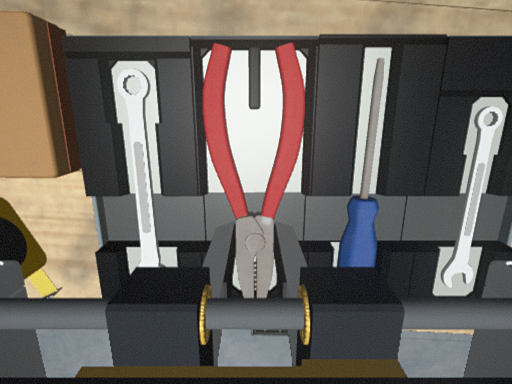

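The pliers are centred over the pocket, with the red grips spanning x −30 to +29 mm in a ±35 mm pocket and the tongue between them. I'll lower and release.

{"op": "step_arm", "data": {
  "plan": [
    [[0,0,-10,0,0],[0,0,-20,0,0],[0,0,-28,0,0],[0,0,-32,0,0],[0,0,-32.5,0,0],[0,0,-32.5,0,0],[0,0,-32.5,0,0],[0,0,-32.5,0,0]]
  ]
}}

```text
time: 23.32
tool_pos: [0.4518, -0.2651, 0.0218]
ee_rot: [-3.14, 0.0, 0.851]
wrist_force: [-4.0, 3.4, 8.8]
width: 0.0241
```

{"op": "step_arm", "data": {
  "plan": [
    [[0,0,0,0,50],[0,0,0,0,50],[0,0,0,0,50],[0,0,0,0,50],[0,0,15,0,50],[0,0,40,0,50],[0,0,75,0,50],[0,0,112,0,50]]
  ]
}}

```text
time: 23.98
tool_pos: [0.4514, -0.265, 0.1322]
ee_rot: [-3.138, 0.0, 0.851]
wrist_force: [1.1, 0.4, 0.9]
width: 0.0467
```

{"op": "step_arm", "data": {
  "plan": [
    [[0,0,30,0,50],[0,0,50,0,50],[0,0,60,0,50],[0,0,60,0,50],[0,0,60,0,50],[0,0,60,0,50],[0,0,60,0,50],[0,0,60,0,50]]
  ]
}}

```text
time: 24.65
tool_pos: [0.4517, -0.2652, 0.1908]
ee_rot: [-3.138, 0.0, 0.851]
wrist_force: [-0.4, 0.0, -0.3]
width: 0.0467
```

Run:
```python
from fit import *
s,F=fit('pics/w14.png')
f=s["frame"]; hsv=cv2.cvtColor(f,cv2.COLOR_RGB2HSV).astype(int)
m=((hsv[...,1]>120)&((hsv[...,0]<8)|(hsv[...,0]>170))).astype(np.uint8); m[:,:200]=0;m[:,310:]=0; m[260:]=0
v,u=np.nonzero(m); P=np.array([F((a,b),.026) for a,b in zip(u[::5],v[::5])]); k=P[:,1]>10; print("red",P[k].min(0),P[k].max(0))
```

```text
[ 452.16484897 -265.47409484  191.98817361] [-3.14000570e+00  1.39534021e-04  8.51150615e-01] [-0.18217105 -0.39748956 -0.04649645] 24.8 0.04661079886055684
red [-29.4  13.9] [ 27.8 112.9]
```

View pics/w14.png

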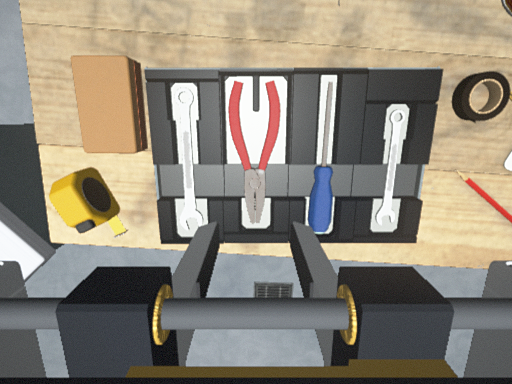

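```bash
python3 -c "
from h import *
robot.close_job(); o=robot.get_obs(); print(o['time'],o['wrist_force'])"
```

```text
the job is handed in; nothing more can be done
the job is handed in; nothing more can be done
```

All four tools are back in the tray, each in its own cut-out and the right way round, and the job is handed in. It took about 25 s of the 96 s allowed, with wrist forces of about 15 N at most in the readings.

- **Fit:** the last wrist picture, with the gripper open and well clear, shows all four tools lying straight within their pockets. The large spanner is in the longer pocket and the small one in the shorter. The pliers' grips measured −29 to +28 mm across the 70 mm pocket. I measured the alignment of the large spanner, screwdriver and pliers just before lowering each, and it was within about 1 mm across and 2–4 mm along. I judged the small spanner's alignment from the picture.
- **Left alone:** the sanding block and tape were not touched and look undisturbed.
- **Seating depth:** I did not measure this directly. I judged it from the contact force when lowering (about 5–15 N) and from the pictures.
- **Disagreements:**
  - My first automatic spanner and pliers measurements picked up background, giving shank widths near 50 mm. I corrected the colour mask before moving.
  - The screwdriver's neck read about 4 mm off while its tip read right.

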